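# Shut and lock the jar tray of a shop display

### The job

Close up the jar display: with the fingertips, push the pulled-out jar tray fully home into its bay, and then push the red gate by its tab to the right (as seen from the robot), as far as it goes, so that it stands across the front of the tray. The jars must stay standing in the tray; nothing is to be lifted, and the other goods are to be left where they are.

Things in the scene. Friction and masses are not known exactly. Their poses are not given: they have to be found in the camera images.
- unit: Fixed low wooden display unit, open on top. Origin: on the table, middle of its front line; x points into its two bays, y to the left, z up. Base board 18 mm thick, x -130..215, y -170..170 mm (a bare ledge in front of x = 0). Walls 16 thick, tops 75 mm above the table, run from x = 0 to the rear wall (inner face x = 192), centred at y = 162, 0, -162 mm. The left bay holds a snack box.
- bay (a point): Middle of the mouth of the right bay, which takes the tray: unit x = 0, y = -81 mm, on top of the base board, 18 mm above the table. The bay is 146 mm wide and 192 deep. With the tray fully home its front face is level with this point (up to 2 mm further in).
- tray: Loose open wooden tray with dark front board, 190 long (x) x 140 wide, 0.25 to 0.5 kg empty. Axes parallel to the unit's. Origin: centre of underside. Starts 50 to 100 mm out of its bay, towards the robot; slides on the base board, 3 mm play each side, waxed, friction only (1.5 to 6 N). Floor 8 thick, sides 30 high. Home: origin at unit x = 95 to 97 mm, back against the rear wall.
- tray_front (a point): Middle of the robot-side face of the tray's front board (12 thick, 140 wide, 50 high, top 68 mm above the table), 95 mm ahead of the tray's origin and 30 mm above its underside, so 48 mm above the table. Pushed along unit +x here, the tray goes home.
- gate (a joint): Slide of the red gate, m, along the unit's y: 0 = parked at the left, in front of the left bay; grows as it moves right (unit -y); 0.120 = its stop, across the front of the right bay. Starts at 0 to 0.015. Friction 1.5 N plus light damping, no spring: it stays where left. It passes the tray only if the tray is within 10 mm of home.
- gate_tab (a point): On the gate's tab, middle of its left face (towards unit +y), 78 mm above the table; unit x = -18, y = 155 mm at joint 0. The gate is a red bar 130 long (y), 16 thick (unit x -26..-10), 38 to 58 mm above the table; the tab stands at its left end, 20 (y) x 16 (x), top 91 mm above the table. Pushed to unit -y here, the gate goes across.
- jar_red: Small red glass jar with a black cap standing loose in the tray, 50 diameter x 62 high, 0.12 kg; origin: centre of its underside, z up; it rides along and must stay standing in the tray.
- jar_amber: Small amber glass jar with a black cap standing loose in the tray, 50 diameter x 62 high, 0.12 kg; origin: centre of its underside, z up; it rides along and must stay standing in the tray.
- jar_green: Small green glass jar with a black cap standing loose in the tray, 50 diameter x 62 high, 0.12 kg; origin: centre of its underside, z up; it rides along and must stay standing in the tray.
- snack_a: Paper snack box with an orange patch on top, 70 x 110 x 45 high, loose in the unit's left bay (underside 18 mm above the table); a bystander to be left alone. Origin: centre of its underside.
- snack_b: Paper snack box with a blue patch on top, 110 x 160 x 40 high, on the table at the left; a bystander to be left alone. Origin: centre of its underside.
- honey: Amber jar with a yellow cap, 68 diameter x 120 high, on the table at the left; a bystander to be left alone. Origin: centre of its underside.
- tin: Steel can with a green band, 80 diameter x 100 high, on the table at the right; a bystander to be left alone. Origin: centre of its underside.
- sample_cup: White ceramic cup, 72 diameter x 80 high, on the table at the right; a bystander to be left alone. Origin: centre of its underside.
- sample_bowl: Blue ceramic bowl, 120 diameter x 50 high, on the table at the right; a bystander to be left alone. Origin: centre of its underside.
Things that resemble listed ones, but are neither listed nor needed, are in the scene too. Leave any pink look-alike of the jar_green alone. Leave any purple look-alike of the tray alone.

How it is judged:
By the outcome, as a careful person would: the job done as asked, in the order asked, and still so for the second after the job is handed in, with the robot touching nothing.
It also fails if it takes over 45 s, if anything falls off the work surface, if the arm or the gripper's body presses on something with over 40 N, if the wrist force passes 120 N, or if a joint passes its speed limit or range.

### The arm

A 6-joint arm with a two-finger parallel gripper is mounted at the origin on the work surface. World frame = base frame: x ahead of the robot, y to its left, z up, the work surface at z = 0. Lengths are in m, angles in rad, forces in N, time in s.
With the tool pointing down it reaches from about 0.3 to 0.85 m from the base axis. Payload 4.2 kg.
Tool frame: the origin (TCP) lies at the very end of the fingers, on their centre line; the grasp point (between the pads) lies 19 mm behind it; z points along the fingers, y is the direction in which the jaws open and shut (so a half turn about z gives the same grasp; the last joint's range is limited). The gripper opens to 91 mm and grips with 3 to 60 N. Pads are 32 mm wide; open, the fingers measure 118 mm over their backs; the gripper's body (76 mm by 178 mm) begins 60 mm behind the grasp point.
Start: joints at [-1.161, 0.32, 1.565, -0, 1.257, -0.02], TCP at [0.24, -0.523, 0.214] pointing down, gripper open.
Joint ranges: [-3.11, 3.11], [-0.84, 2.01], [0.21, 2.61], [-1.34, 4.49], [0.05, 2.63], [-2.56, 2.56]. Speed limits (rad/s): [2.57, 2.57, 3.14, 3.14, 3.14, 3.14].

### API

Orientations are given as a rotation vector (axis times angle).
In Python, from cell import env gives the robot as it stands.
- The arm moves only by the tool apply_moves, never from a script. Its argument "commands" is one flat list of numbers, 6 for each row, row after row: the shift along the tool's x, y, z in mm, then the turn, a rotation vector about the tool's x, y, z in rad. In form: [tx, ty, tz, rx, ry, rz, tx, ty, tz, rx, ry, rz, ...]. A call has 1 to 12 rows; each row shifts and turns the commanded pose from where the row before left it, along the tool's axes as they then stand; what a row does not reach is not made up. A row lasts 1/10 s, in which the tool goes at most 50 mm and 8.59 degrees, less where a joint would pass 70% of its speed; a pose out of reach is approached as far as the arm can. A call is refused whole if a number of a shift passes 50 or a number of a turn 0.15, either way. A call with a gripper value outside its range is refused whole. "fingers" is the opening, from 0 (shut) to 1 (fully open), set as the call begins (left out, the last holds). The fingers move at their own pace and stop on an object; "squeeze" is the grip in N (left out, the last holds). Time passes only in rows, so rows that do not move let the fingers close. It gives the time, the measured TCP pose, the force and the opening at its end, in the units of the state.
- env.observe(): the state, without advancing time (a new reading comes with each control period).
- env.grab_frame(name): name is "side" or "top"; returns the picture (420x560x3 uint8, red, green, blue); there is no depth.
- env.camera_params(name): a dict with "fx", "fy", "cx", "cy" (pixels), "extrinsics" (4x4, takes a point from camera to world coordinates). Camera axes: x right, y down, z forward; pixel columns grow to the right and rows downward; lengths in m; the calibration is good to about 2 mm. A picture is of the moment at which its call begins. camera_params takes no time and is no camera call.
- env.close_job(): hands the job in, once; it reports no verdict.
The state is a dict: "time_s": time; "qpos": joint angles; "qvel": joint speeds; "joint_efforts": joint torques, N m; "tool_pos": TCP position; "orientation": TCP orientation; "contact_force": force on the tool from outside, world axes, zero at the start; "wrist_torque": the same for the moment, N m; "finger_gap": opening from 0.0 (shut) to 1.0 (fully open).
Only numpy, scipy, OpenCV 4.12 (cv2) and the standard library are available. Lean on these libraries where they do the work, as an engineer would, in place of code of your own. Each camera call takes 0.05 s, during which the arm holds its last target.

## Working session

There is one attempt and no reset: what is moved stays moved. The work goes in short steps, Python scripts to look and compute and a tool call to move; the robot and the scene stay as the last step left them, time stands still between calls to the robot, and variables do not carry over. Pictures are saved under pics/ and viewed, and the job is handed in when it is done.

Besides the shell and the picture viewer there is one more tool, called after "Emit:" as a command line: name --argument value ..., lists and objects as JSON in quotes. apply_moves: Moves the arm, as the interface text tells. Its arguments: {"type":"object","properties":{"commands":{"type":"array","items":{"type":"number"}},"fingers":{"type":"number"},"squeeze":{"type":"number"}},"required":["commands"]}

```bash
mkdir -p pics; python3 - <<'E'
from cell import env
import cv2
for n in("top","side"):
    cv2.imwrite(f"pics/{n}0.png",env.grab_frame(n)[:,:,::-1]); p=env.camera_params(n); print(n,p)
print(env.observe())
E
```

```text
top {'fx': 475.25361424865986, 'fy': 475.25361424865986, 'cx': 274.1819701758452, 'cy': 210.5204880437298, 'extrinsics': array([[ 0.01889437, -0.99428981,  0.10502754,  0.33673948],
       [-0.99981779, -0.01850413,  0.00468893,  0.01866999],
       [-0.00271871, -0.10509699, -0.99445826,  1.68538759],
       [ 0.        ,  0.        ,  0.        ,  1.        ]])}
side {'fx': 482.0317721309318, 'fy': 482.0317721309318, 'cx': 277.3185678114573, 'cy': 208.18329424686925, 'extrinsics': array([[-0.71534113, -0.45410371,  0.53110911, -0.21006709],
       [-0.69873551,  0.47296382, -0.53672517,  0.72293336],
       [-0.00746651, -0.75504639, -0.65562886,  0.94857246],
       [ 0.        ,  0.        ,  0.        ,  1.        ]])}
{'time_s': 0.1, 'qpos': array([-1.16101400e+00,  3.20273135e-01,  1.56555397e+00, -1.22316934e-06,
        1.25738677e+00, -2.00163438e-02]), 'qvel': array([-0.00127044, -0.00071412, -0.00083623, -0.00183775,  0.00162183,
       -0.00056397]), 'joint_efforts': array([ 3.86182792e-04, -4.13329840e+01, -2.32508701e+01,  7.28793768e-02,
        4.22828633e-02, -6.19619436e-05]), 'tool_pos': array([ 0.23940988, -0.52229892,  0.21317959]), 'orientation': array([-3.06777543e+00, -6.69603178e-01,  4.94697195e-04]), 'contact_force': array([-0.5538461 , -0.18408814, -0.68484908]), 'wrist_torque': array([-0.01107227, -0.02079079, -0.01358298]), 'finger_gap': 1.0018422083499163}
```

View pics/top0.png

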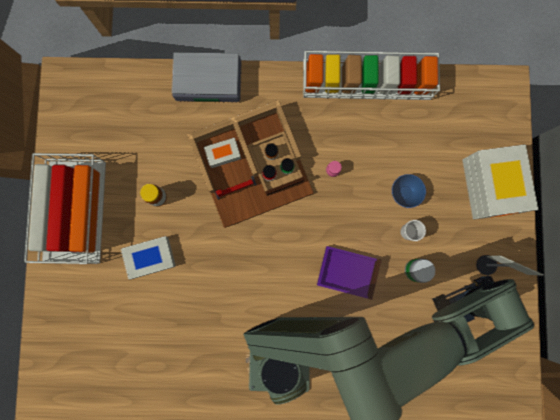

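View pics/side0.png

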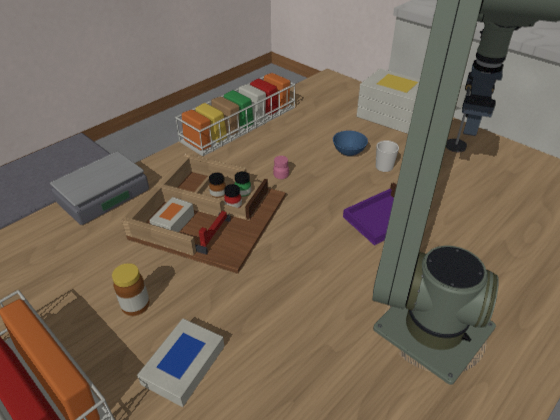

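The top view shows the unit around (250,165), turned slightly. The red gate is at about (236,187), the tray with its three jars at (278,162), and the pink decoy at (334,168). I'll enlarge both views to measure.

```bash
python3 - <<'E'
import cv2
a=cv2.imread("pics/top0.png")[95:235,180:325]; cv2.imwrite("pics/topz.png",cv2.resize(a,None,fx=4,fy=4,interpolation=cv2.INTER_CUBIC))
a=cv2.imread("pics/side0.png")[155:275,120:295]; cv2.imwrite("pics/sidez.png",cv2.resize(a,None,fx=4,fy=4,interpolation=cv2.INTER_CUBIC))
E
```

```text
(no output)
```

View pics/topz.png

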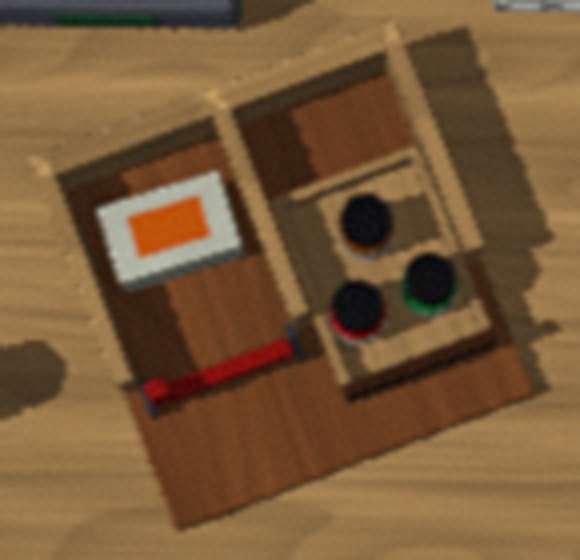

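View pics/sidez.png

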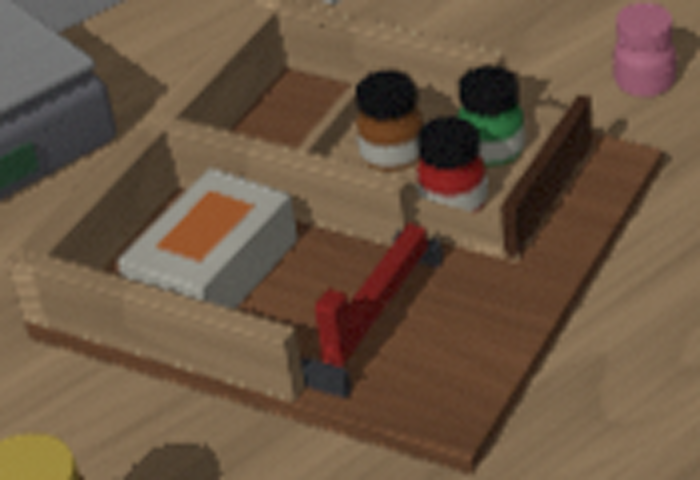

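```bash
cat > h.py <<'E'
import numpy as np
from cell import env
def ray(n,u,v,z):
    p=env.camera_params(n);E=p["extrinsics"]
    d=E[:3,:3]@[(u-p["cx"])/p["fx"],(v-p["cy"])/p["fy"],1];o=E[:3,3]
    return o+d*(z-o[2])/d[2]
def T(u,v,z): return ray("top",u/4+180-.375,v/4+95-.375,z)
def S(u,v,z): return ray("side",u/4+120-.375,v/4+155-.375,z)
E
python3 - <<'E'
from h import *
np.set_printoptions(precision=4,suppress=True)
M=[];W=[]
for f,u,v,X,Y,Z in [(T,180,530,-130,170,18),(T,549,393,-130,-170,18),(T,122,387,0,170,75),(T,482,247,0,-170,75),
  (T,36,162,208,170,75),(T,392,25,208,-170,75),
  (S,472,462,-130,170,18),(S,662,150,-130,-170,18),(S,297,345,0,170,75),(S,15,260,208,170,75)]:
    M.append((X/1e3,Y/1e3));W.append(f(u,v,Z/1e3)[:2])
M=np.array(M);W=np.array(W)
def fit(i):
    m=M[i].mean(0);w=W[i].mean(0)
    U,_,V=np.linalg.svd((M[i]-m).T@(W[i]-w));R=(U@V).T
    t=w-R@m;print("yaw",np.arctan2(R[1,0],R[0,0]),"o",t,"\n",W[i]-(M[i]@R.T+t),np.linalg.det(R));return R,t
fit(range(6));fit(range(6,10));R,t=fit(range(10))
print(W)
inv=lambda p:R.T@(p[:2]-t)
for nm,f,u,v,z in [("tabtopT",T,155,390,.091),("tabtopS",S,331,297,.091),("gate r endT",T,293,347,.058),("frontL T",T,350,400,.068),("frontR T",T,494,343,.068),
 ("frontL S",S,513,196,.068),("frontR S",S,590,103,.068)]+[("jar%d"%i,T,*p,.088) for i,p in enumerate([(366,221),(430,278),(357,306)])]:
    p=f(u,v,z);print(nm,p,inv(p))
E
```

```text
yaw 0.39697173980691336 o [0.6344 0.0921] 
 [[ 0.0021  0.0011]
 [-0.0018 -0.0084]
 [-0.0001 -0.0021]
 [-0.0039  0.0051]
 [ 0.0036 -0.0014]
 [ 0.0001  0.0058]] 1.0000000000000007
yaw 0.38810589449229554 o [0.6327 0.0946] 
 [[-0.0002  0.0024]
 [ 0.0022  0.0029]
 [-0.0056 -0.0041]
 [ 0.0036 -0.0013]] 0.9999999999999993
yaw 0.3932502364379777 o [0.6339 0.0932] 
 [[ 0.0023 -0.0008]
 [-0.0005 -0.0098]
 [-0.0001 -0.0035]
 [-0.0028  0.0042]
 [ 0.0033 -0.0021]
 [ 0.0009  0.0056]
 [-0.0008  0.0048]
 [-0.      0.0046]
 [-0.006  -0.0024]
 [ 0.0037 -0.0005]] 0.9999999999999998
[[ 0.4509  0.1996]
 [ 0.5785 -0.1234]
 [ 0.5686  0.2468]
 [ 0.6962 -0.0596]
 [ 0.7641  0.3278]
 [ 0.892   0.0215]
 [ 0.4478  0.2052]
 [ 0.5789 -0.1091]
 [ 0.5627  0.2479]
 [ 0.7645  0.3294]]
tabtopT [0.5643 0.2164 0.091 ] [-0.017   0.1405]
tabtopS [0.5675 0.2138 0.091 ] [-0.015   0.1368]
gate r endT [0.6088 0.1021 0.058 ] [-0.0197  0.0178]
frontL T [0.562  0.0516 0.068 ] [-0.0823 -0.0109]
frontR T [ 0.6138 -0.0714  0.068 ] [-0.0816 -0.1444]
frontL S [0.5768 0.0455 0.068 ] [-0.0709 -0.0222]
frontR S [ 0.6137 -0.0674  0.068 ] [-0.0802 -0.1407]
jar0 [0.7141 0.0406 0.088 ] [ 0.054  -0.0793]
jar1 [ 0.6656 -0.015   0.088 ] [-0.0122 -0.1121]
jar2 [0.6402 0.0468 0.088 ] [-0.0119 -0.0452]
```

Both views give the unit at about (0.634, 0.093) with yaw 0.393. The tray front is at unit x ≈ -0.08, y ≈ -0.08, which fits the 50–100 mm given. The gate tab's left face is near y ≈ 0.150. Next I'll move to the staging point in front of the tray, staying high.

Emit:
apply_moves --commands '[0,0,0,0,0,0.037,36,-26,0,0,0,0,40,-29,0,0,0,0,40,-29,0,0,0,0,40,-29,0,0,0,0,40,-29,0,0,0,0,40,-29,0,0,0,0,40,-29,0,0,0,0,40,-29,0,0,0,0,40,-29,0,0,0,0,36,-26,0,0,0,0,30,-20,0,0,0,0]' --fingers 0.5

```text
time_s: 1.3
tool_pos: [0.5137, -0.0779, 0.2136]
orientation: [-3.08, -0.615, 0.001]
contact_force: [-0.0, -0.2, -0.1]
finger_gap: 0.501
```

```bash
cat >> h.py <<'E'
import cv2
yaw=.393;o=np.array([.634,.093]);c,s=np.cos(yaw),np.sin(yaw);R=np.array([[c,-s],[s,c]])
inv=lambda p:R.T@(np.asarray(p)[:2]-o)
def st():
    b=env.observe();r=cv2.Rodrigues(b["orientation"])[0]
    f=b["contact_force"];print("t",b["time_s"],"unit mm",np.round(inv(b["tool_pos"])*1e3,1),"z",np.round(b["tool_pos"][2]*1e3,1),"yaw",np.arctan2(r[1,0],r[0,0]).round(4),"ztool",r[:,2].round(3),"F unit",(R.T@f[:2]).round(2),f[2].round(2),"gap",b["finger_gap"])
def pic(n,name,x0,y0,x1,y1,k=4):
    cv2.imwrite("pics/"+name,cv2.resize(env.grab_frame(n)[y0:y1,x0:x1,::-1],None,fx=k,fy=k,interpolation=cv2.INTER_CUBIC))
E
python3 -c "
from h import *
st()"
```

```text
t 1.3 unit mm [-176.5 -111.8] z 213.6 yaw 0.3943 ztool [-0.  0. -1.] F unit [-0.1  -0.17] -0.08 gap 0.5012497150410715
```

Emit:
apply_moves --commands '[25,-16,20,0,0,0,25,-16,35,0,0,0,0,0,40,0,0,0,0,0,40,0,0,0,0,0,25,0,0,0,0,0,16,0,0,0,0,0,0,0,0,0]'

```text
time_s: 2.0
tool_pos: [0.5448, -0.0314, 0.0353]
orientation: [-3.08, -0.613, 0.01]
contact_force: [-0.2, 0.1, 0.5]
finger_gap: 0.502
```

```bash
python3 -c "
from h import *
st();pic('side','s1.png',120,130,300,280);pic('top','t1.png',180,95,325,235)"
```

```text
t 2.0 unit mm [-130.1  -80.8] z 35.3 yaw 0.3929 ztool [-0.006  0.    -1.   ] F unit [-0.17  0.18] 0.51 gap 0.5017692246257143
```

View pics/s1.png

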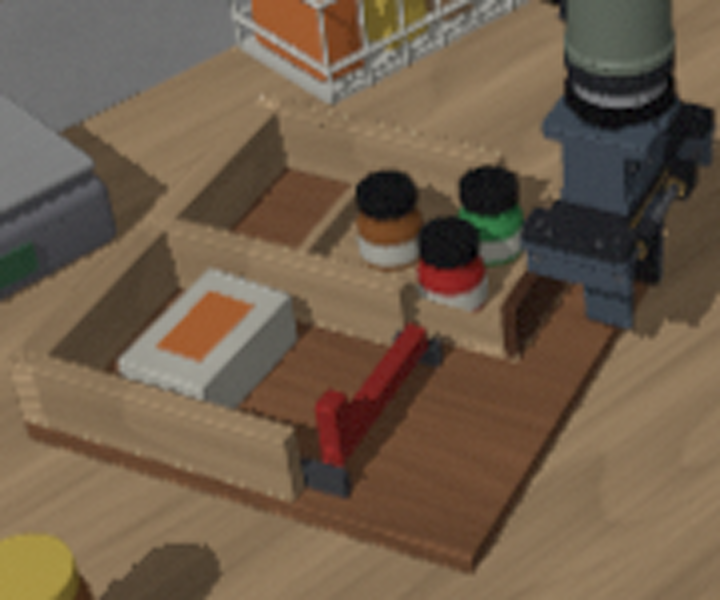

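View pics/t1.png

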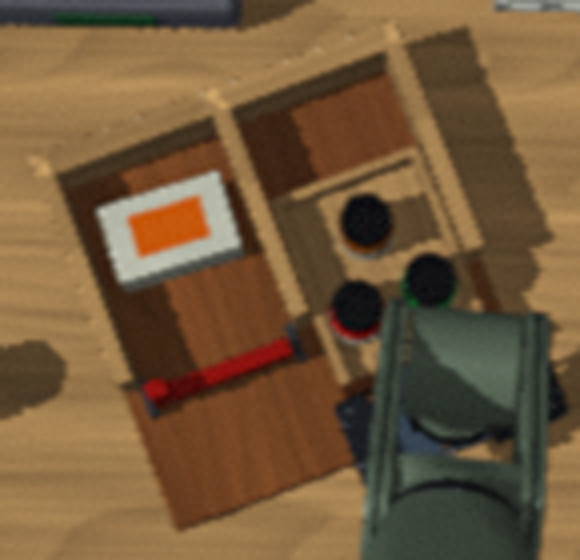

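The side view shows the fingertips at about (608,310), just in front of the dark tray front, and the jars are standing. Now I'll push gently.

Emit:
apply_moves --commands '[10,0,0,0,0,0,10,0,0,0,0,0,5,0,0,0,0,0,3,0,0,0,0,0,2,0,0,0,0,0,2,0,0,0,0,0,2,0,0,0,0,0,2,0,0,0,0,0,3,0,0,0,0,0,4,0,0,0,0,0,5,0,0,0,0,0,5,0,0,0,0,0]'

```text
time_s: 3.3
tool_pos: [0.5963, -0.0112, 0.0378]
orientation: [-3.081, -0.613, 0.0]
contact_force: [-0.7, -1.4, -1.2]
finger_gap: 0.502
```

```bash
python3 -c "
from h import *
st();pic('side','s2.png',120,130,300,280)"
```

```text
t 3.3 unit mm [-74.7 -81.8] z 37.8 yaw 0.3927 ztool [-0. -0. -1.] F unit [-1.16 -1.04] -1.18 gap 0.5024621361176654
```

View pics/s2.png

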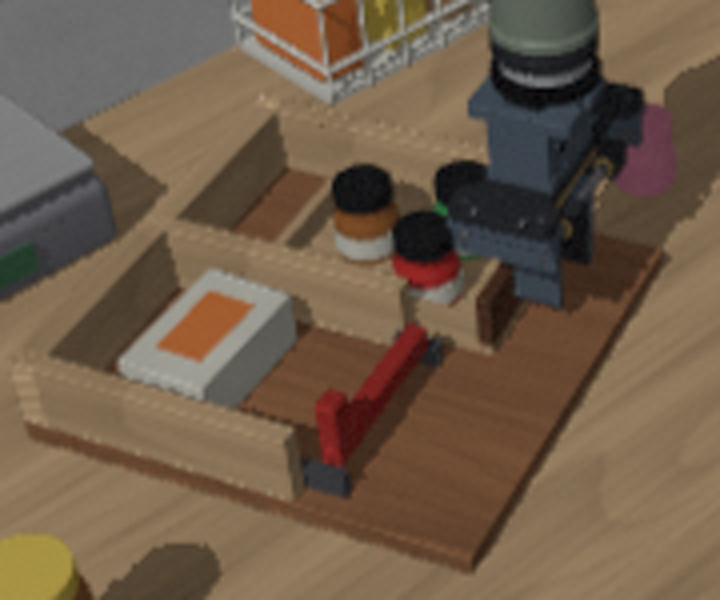

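The tray is moving and the jars are standing. I'll keep pushing.

Emit:
apply_moves --commands '[4,0,0,0,0,0,5,0,0,0,0,0,5,0,0,0,0,0,5,0,0,0,0,0,5,0,0,0,0,0,5,0,0,0,0,0,5,0,0,0,0,0,4,0,0,0,0,0,3,0,0,0,0,0,2,0,0,0,0,0,2,0,0,0,0,0,1,0,0,0,0,0]'

```text
time_s: 4.55
tool_pos: [0.6386, 0.0063, 0.038]
orientation: [3.081, 0.613, 0.0]
contact_force: [-2.0, -0.1, 0.2]
finger_gap: 0.501
```

```bash
python3 -c "
from h import *
st();pic('side','s3.png',120,130,300,280)"
```

```text
t 4.55 unit mm [-28.9 -81.9] z 38.0 yaw 0.3928 ztool [ 0. -0. -1.] F unit [-1.9   0.65] 0.2 gap 0.5009984793033934
```

View pics/s3.png

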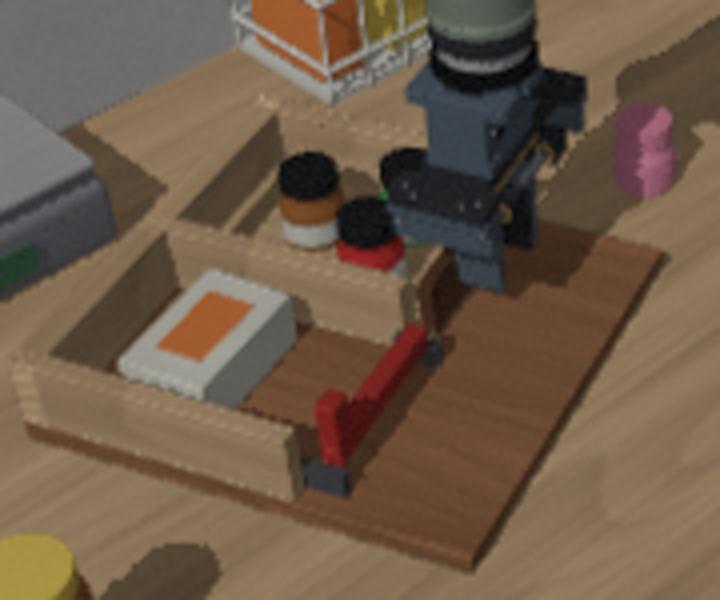

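Emit:
apply_moves --commands '[2,0,0,0,0,0,2,0,0,0,0,0,2,0,0,0,0,0,2,0,0,0,0,0,1,0,0,0,0,0,1,0,0,0,0,0]'

```text
time_s: 5.2
tool_pos: [0.6478, 0.0101, 0.038]
orientation: [3.081, 0.613, -0.0]
contact_force: [-2.1, -0.3, -0.9]
finger_gap: 0.494
```

Emit:
apply_moves --commands '[1,0,0,0,0,0]'

```text
time_s: 5.3
tool_pos: [0.6487, 0.0105, 0.0379]
orientation: [3.081, 0.613, -0.0]
contact_force: [-1.1, -1.2, 0.5]
finger_gap: 0.501
```

```bash
python3 -c "
from h import *
st();pic('side','s4.png',120,130,300,280)"
```

```text
t 5.3 unit mm [-18.  -81.9] z 37.9 yaw 0.3928 ztool [-0. -0. -1.] F unit [-1.45 -0.66] 0.54 gap 0.5007702664556163
```

View pics/s4.png

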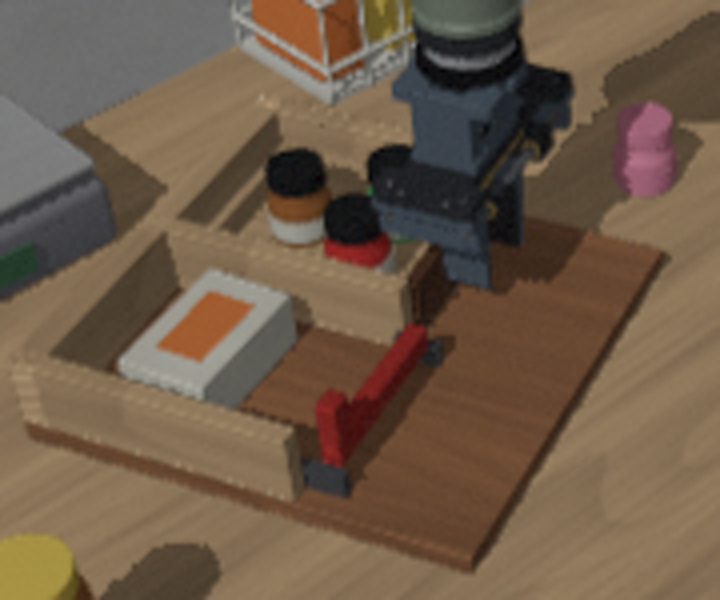

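Emit:
apply_moves --commands '[1,0,0,0,0,0,1,0,0,0,0,0]'

```text
time_s: 5.55
tool_pos: [0.6505, 0.0112, 0.038]
orientation: [3.081, 0.613, -0.0]
contact_force: [-1.9, -0.4, 0.4]
finger_gap: 0.506
```

Emit:
apply_moves --commands '[1,0,0,0,0,0,1,0,0,0,0,0]'

```text
time_s: 5.75
tool_pos: [0.6524, 0.012, 0.038]
orientation: [3.081, 0.613, 0.0]
contact_force: [-1.6, -1.6, -0.1]
finger_gap: 0.502
```

```bash
python3 -c "
from h import *
st()"
```

```text
t 5.75 unit mm [-14.  -81.9] z 38.0 yaw 0.3928 ztool [ 0. -0. -1.] F unit [-2.09 -0.82] -0.08 gap 0.5022990826972115
```

Emit:
apply_moves --commands '[1,0,0,0,0,0]'

```text
time_s: 5.85
tool_pos: [0.6534, 0.0124, 0.038]
orientation: [3.081, 0.613, 0.0]
contact_force: [-1.9, -0.6, 0.3]
finger_gap: 0.5
```

Emit:
apply_moves --commands '[1,0,0,0,0,0]'

```text
time_s: 5.95
tool_pos: [0.6538, 0.0126, 0.038]
orientation: [3.081, 0.613, -0.002]
contact_force: [-5.1, -1.2, 2.3]
finger_gap: 0.501
```

Emit:
apply_moves --commands '[1,0,0,0,0,0]'

```text
time_s: 6.05
tool_pos: [0.6537, 0.0127, 0.0379]
orientation: [3.081, 0.613, -0.006]
contact_force: [-7.2, -3.4, 3.4]
finger_gap: 0.504
```

```bash
python3 -c "
from h import *
st();pic('side','s5.png',120,130,300,280)"
```

```text
t 6.05 unit mm [-12.6 -81.7] z 37.9 yaw 0.3928 ztool [-0.003 -0.001 -1.   ] F unit [-7.94 -0.35] 3.37 gap 0.5036086895376491
```

View pics/s5.png

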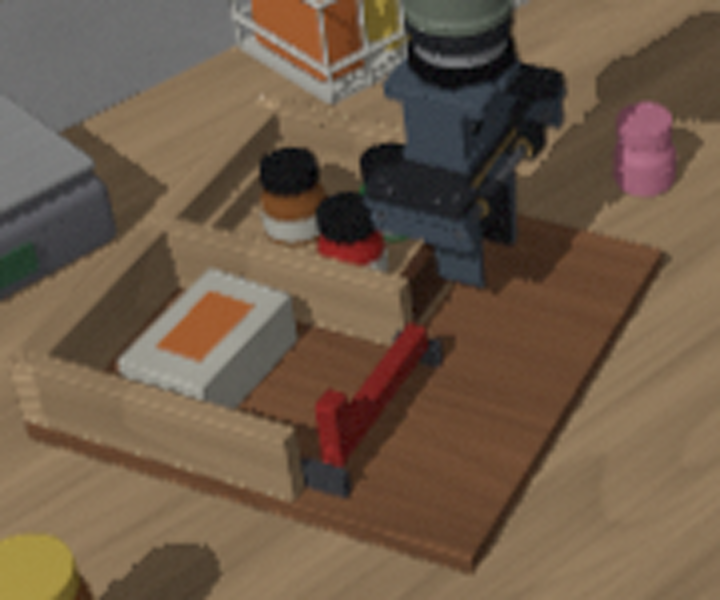

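Contact with the rear wall: the force rose from 2 N to 8 N and the motion stopped, so the tray is home. I'll back off, lift, close the fingers and go to the left of the tab.

Emit:
apply_moves --commands '[-10,0,0,0,0,0,-22,0,0,0,0,0,0,0,-30,0,0,0,0,0,-45,0,0,0,0,0,-45,0,0,0,0,-40,0,0,0,0,0,-45,0,0,0,0,0,-45,0,0,0,0,0,-45,0,0,0,0,0,-45,0,0,0,0,12,-40,0,0,0,0,8,-17,0,0,0,0]' --fingers 0

```text
time_s: 7.3
tool_pos: [0.5374, 0.2679, 0.1585]
orientation: [-3.078, -0.617, -0.004]
contact_force: [0.8, 0.1, 0.1]
finger_gap: 0.006
```

```bash
python3 -c "
from h import *
st();pic('top','t6.png',180,95,325,235);pic('side','s6.png',120,130,300,280)"
```

```text
t 7.3 unit mm [-22.3 198.6] z 158.5 yaw 0.3958 ztool [ 0.002  0.002 -1.   ] F unit [ 0.75 -0.23] 0.12 gap 0.006349612714096726
```

View pics/t6.png

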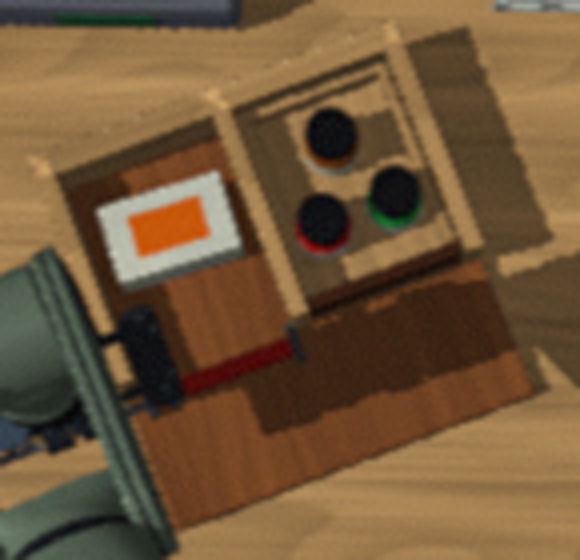

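View pics/s6.png

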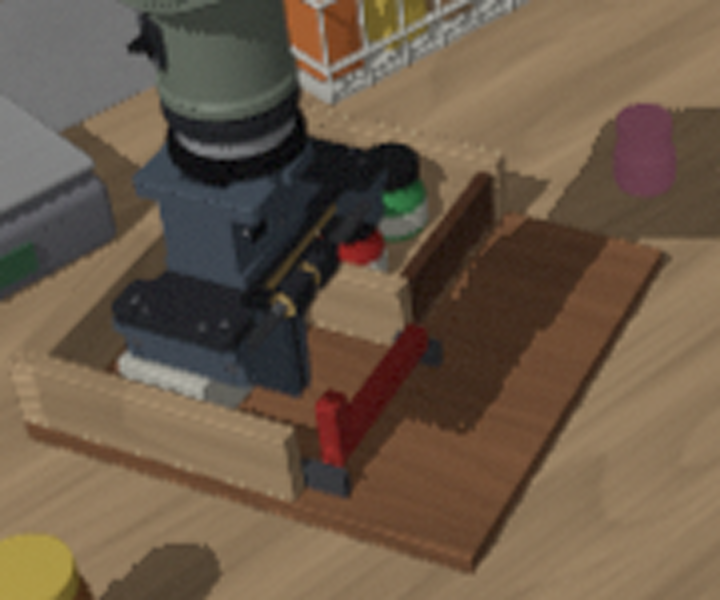

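The tray front is flush with the walls in both views and the three jars are standing. Fingers are shut and to the left of the tab, so I'll descend.

Emit:
apply_moves --commands '[0,0,30,0,0,0,0,0,30,0,0,0,0,0,17,0,0,0,0,0,9,0,0,0,0,0,0,0,0,0]'

```text
time_s: 7.9
tool_pos: [0.5379, 0.263, 0.0709]
orientation: [3.081, 0.611, -0.003]
contact_force: [-0.3, -0.1, -0.4]
finger_gap: 0.007
```

```bash
python3 -c "
from h import *
st();pic('side','s7.png',120,130,300,280)"
```

```text
t 7.9 unit mm [-23.6 193.8] z 70.9 yaw 0.3914 ztool [-0.002 -0.001 -1.   ] F unit [-0.27  0.02] -0.38 gap 0.006585117761876762
```

View pics/s7.png

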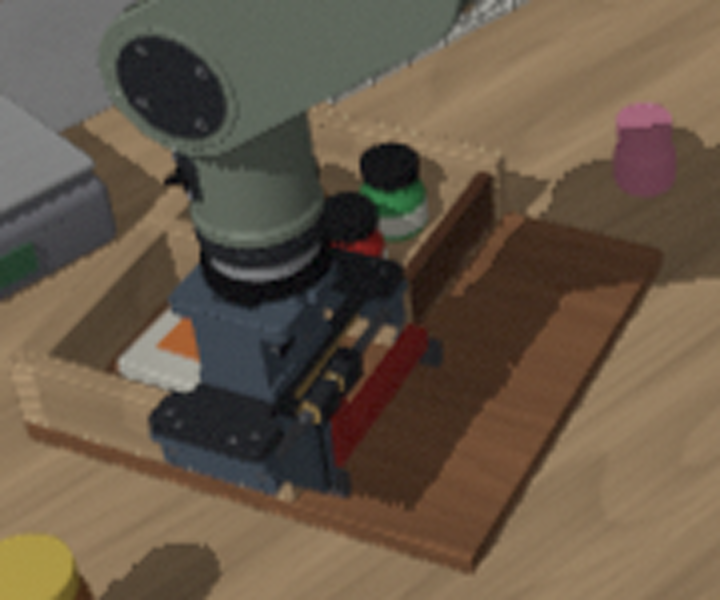

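Emit:
apply_moves --commands '[0,10,0,0,0,0,0,8,0,0,0,0,0,5,0,0,0,0,0,5,0,0,0,0,0,5,0,0,0,0,0,5,0,0,0,0,0,5,0,0,0,0,0,5,0,0,0,0]'

```text
time_s: 8.75
tool_pos: [0.5565, 0.2201, 0.0721]
orientation: [-3.081, -0.613, -0.0]
contact_force: [-0.8, 2.3, 1.6]
finger_gap: 0.001
```

```bash
python3 -c "
from h import *
st();pic('side','s8.png',120,130,300,280)"
```

```text
t 8.75 unit mm [-23.  147.1] z 72.1 yaw 0.3928 ztool [ 0.  0. -1.] F unit [0.16 2.46] 1.58 gap 0.0012880004445690292
```

View pics/s8.png

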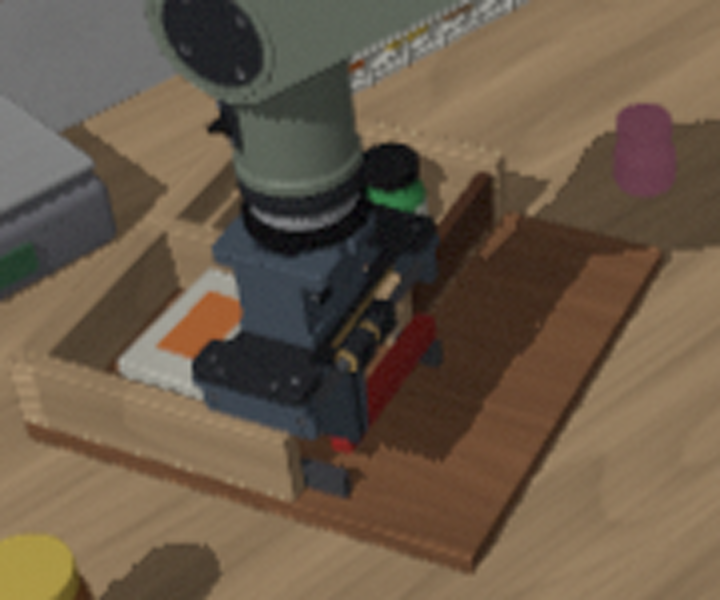

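The gate is moving, with about 2.5 N along the slide. I'll continue to within a centimetre or so of the stop.

Emit:
apply_moves --commands '[0,6,0,0,0,0,0,8,0,0,0,0,0,8,0,0,0,0,0,8,0,0,0,0,0,8,0,0,0,0,0,8,0,0,0,0,0,8,0,0,0,0,0,8,0,0,0,0,0,8,0,0,0,0,0,6,0,0,0,0,0,4,0,0,0,0,0,3,0,0,0,0]'

```text
time_s: 10.0
tool_pos: [0.5882, 0.143, 0.0719]
orientation: [3.081, 0.613, -0.0]
contact_force: [-1.0, 0.5, 0.7]
finger_gap: 0.007
```

```bash
python3 -c "
from h import *
st();pic('side','s9.png',120,130,300,280)"
```

```text
t 10.0 unit mm [-23.1  63.7] z 71.9 yaw 0.3926 ztool [-0. -0. -1.] F unit [-0.72  0.88] 0.74 gap 0.0067766930885643836
```

View pics/s9.png

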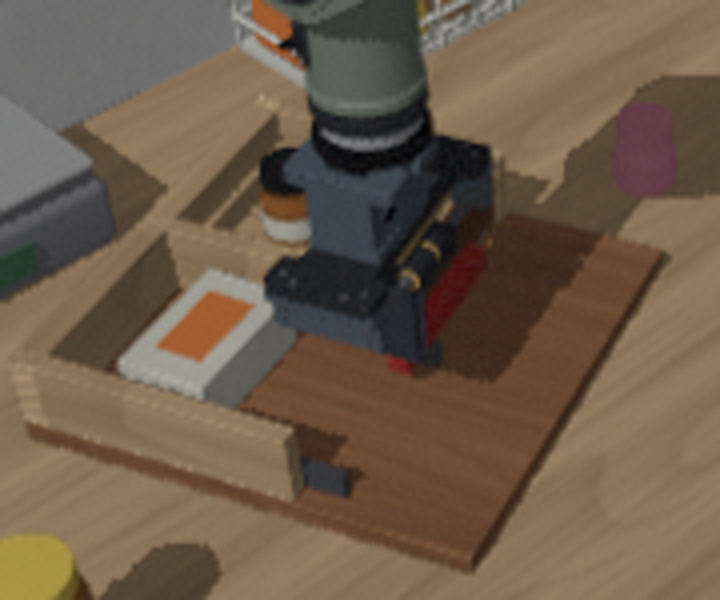

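Emit:
apply_moves --commands '[0,2,0,0,0,0,0,2,0,0,0,0,0,2,0,0,0,0,0,2,0,0,0,0,0,2,0,0,0,0]'

```text
time_s: 10.55
tool_pos: [0.5919, 0.1341, 0.0718]
orientation: [3.081, 0.613, -0.0]
contact_force: [-0.4, 1.0, -1.0]
finger_gap: 0.01
```

Emit:
apply_moves --commands '[0,1,0,0,0,0,0,1,0,0,0,0]'

```text
time_s: 10.75
tool_pos: [0.5927, 0.1322, 0.0718]
orientation: [3.081, 0.613, -0.0]
contact_force: [0.5, 2.3, -0.0]
finger_gap: 0.008
```

Emit:
apply_moves --commands '[0,1,0,0,0,0,0,1,0,0,0,0]'

```text
time_s: 10.95
tool_pos: [0.5934, 0.1304, 0.0718]
orientation: [3.081, 0.613, -0.0]
contact_force: [-0.9, 1.2, -0.3]
finger_gap: 0.006
```

```bash
python3 -c "
from h import *
st()"
```

```text
t 10.95 unit mm [-23.1  50.1] z 71.8 yaw 0.3928 ztool [-0. -0. -1.] F unit [-0.34  1.43] -0.27 gap 0.00593743628770016
```

Not at the stop yet, so I'll go on until the force jumps.

Emit:
apply_moves --commands '[0,1,0,0,0,0,0,1,0,0,0,0]'

```text
time_s: 11.15
tool_pos: [0.5942, 0.1285, 0.0719]
orientation: [3.081, 0.613, -0.0]
contact_force: [-1.3, 2.1, -0.2]
finger_gap: 0.006
```

Emit:
apply_moves --commands '[0,1,0,0,0,0,0,1,0,0,0,0]'

```text
time_s: 11.35
tool_pos: [0.5943, 0.1282, 0.0719]
orientation: [-3.079, -0.611, 0.002]
contact_force: [-3.7, 9.0, -0.1]
finger_gap: 0.0
```

```bash
python3 -c "
from h import *
st()"
```

```text
t 11.35 unit mm [-23.2  47.7] z 71.9 yaw 0.3918 ztool [-0.002  0.003 -1.   ] F unit [0.05 9.73] -0.15 gap 0.000349838516647391
```

The gate is at its stop: 9.7 N with no further motion, at y = 47.7 mm against about 48.5 expected. I'll back off left, lift and move clear.

Emit:
apply_moves --commands '[0,-8,0,0,0,0,0,-15,0,0,0,0,0,0,-25,0,0,0,0,0,-45,0,0,0,0,0,-45,0,0,0,-30,-25,-20,0,0,0,-40,-20,0,0,0,0,-40,-20,0,0,0,0,-40,-20,0,0,0,0,-40,-20,0,0,0,0,-20,-10,0,0,0,0,0,0,0,0,0,0]'

```text
time_s: 12.55
tool_pos: [0.3454, 0.1739, 0.2072]
orientation: [3.08, 0.617, 0.001]
contact_force: [1.1, 0.2, -0.2]
finger_gap: 0.004
```

```bash
python3 -c "
from h import *
st();pic('top','t10.png',180,95,325,235);pic('side','s10.png',120,130,300,280);pic('top','t10f.png',0,0,560,420,1)"
```

```text
t 12.55 unit mm [-235.6  185.3] z 207.2 yaw 0.3954 ztool [ 0. -0. -1.] F unit [ 1.1  -0.28] -0.17 gap 0.004476897918100861
```

View pics/t10.png

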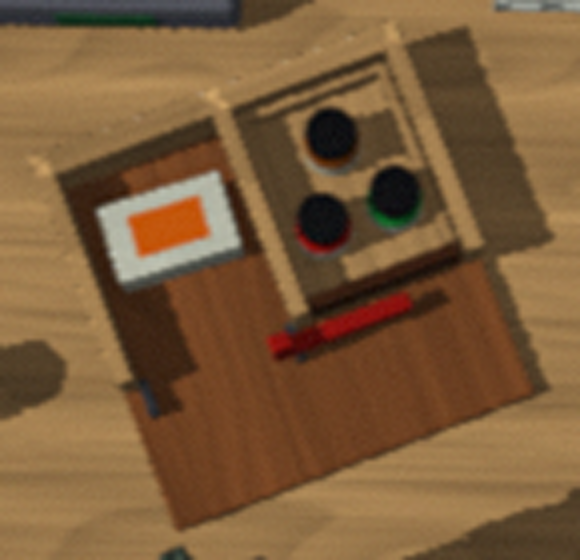

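View pics/s10.png

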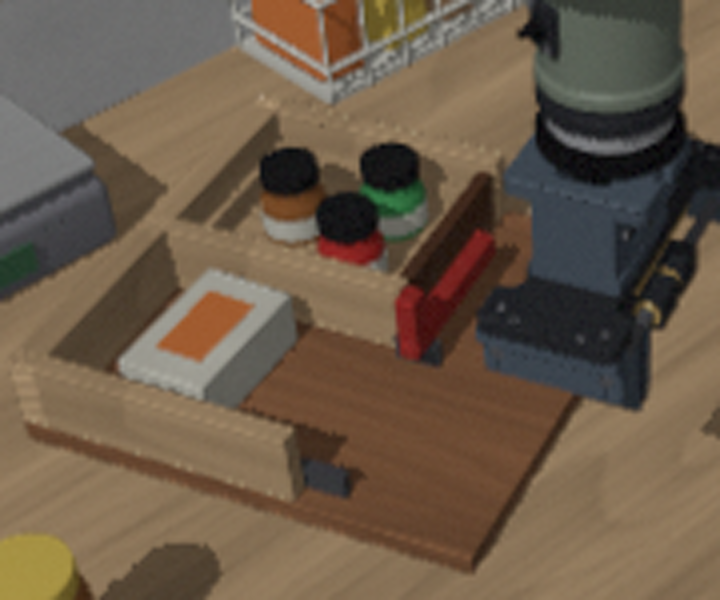

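View pics/t10f.png

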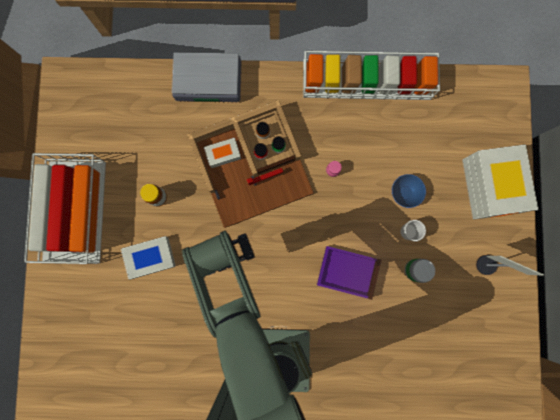

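The tray front is flush with the wall ends. The gate lies across it, with the tab at (285,345) in the zoomed view (about 115 mm of travel from a start near 5 mm). The jars are standing and the bystanders haven't moved, so I'm handing in.

```bash
python3 -c "
from cell import env
print(env.close_job())"
```

```text
the job is handed in; nothing more can be done
None
```

The jar display is closed up: I pushed the tray fully home, then pushed the red gate right by its tab to its stop. I handed the job in at about 12.7 s.

- **Tray:** the push force rose from about 2 N to 8 N and the motion stopped, so it met the rear wall. It stopped about 2–3 mm further in than my camera-measured unit position predicted, which is within that measurement's error. The pictures show its front flush with the wall ends.
- **Gate:** it stopped at about 10 N, with the fingertip within 1 mm of where the stop should be. The tab moved about 115 mm in the image from a start near 5 mm, which matches the 120 mm stop.
- **Other goods:** in the last pictures all three jars stand in the tray, the bystanders and look-alikes have not visibly moved, and the arm is clear of everything.

No check failed.

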